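Sweep the cedar tablets into the caddy well, close it, and lift off the outer lid

TASK

With the upright-handled brush, not with the fingers, sweep the four loose cedar tablets along the tray of the shoe-care caddy into the well at its end, then set the brush down upright, clear of the well. Pick up the two nested lids together by the thin pin, lower them gently until the inner lid is seated in the well, and let go. Then take the outer lid alone by its thick collar and lift it, level, until it is wholly above the tip of the pin, leaving the inner lid seated and undisturbed; finish still holding the outer lid in the air, and leave the tins, the shoe stretcher and the latched box alone.

Things in the scene. Friction and masses are not known exactly. Their poses are not given: they have to be found in the camera images.
- well (a point): Centre of the mouth of the well in the fixed wooden caddy, level with the tray floor, 70 mm above the table. The mouth is 88 mm (x) by 76 mm (y), 64 mm deep. The tray floor runs from it towards +y, starting 38 mm from this point; on the other three sides a 9 mm ledge flush with that floor separates it from the walls, which rise 18 mm above the floor. z is up.
- runway (a point): Middle of the caddy's tray floor, 70 mm above the table, axes parallel to the well's; the floor is 178 mm long (y) and 106 mm wide (x) between 6 mm walls rising 18 mm above it; the well is at its -y end. The whole caddy is 118 x 275 x 88 mm.
- brush_handle (a point): Centre of the brush's upright handle, a 24 x 24 mm post 50 mm tall (top 25 mm above, underside of the bristles 61 mm below this point). The rigid bristle head is 88 mm long (x) and 22 mm thick (y), its wooden back 90 x 28 mm, 22 to 36 mm above the underside. It stands on the tray floor, the tablets between it and the well, its length across the tray within 0.1 rad. About 150 g.
- tablet1_mid (a point): Centre of a cedar tablet, a block 24 x 24 x 12 mm, about 12 g, lying flat on the tray floor between brush and well.
- tablet2_mid (a point): Centre of a cedar tablet, a block 24 x 24 x 12 mm, about 12 g, lying flat on the tray floor between brush and well.
- tablet3_mid (a point): Centre of a cedar tablet, a block 24 x 24 x 12 mm, about 12 g, lying flat on the tray floor between brush and well.
- tablet4_mid (a point): Centre of a cedar tablet, a block 24 x 24 x 12 mm, about 12 g, lying flat on the tray floor between brush and well.
- inner_lid: Inner lid; origin at its underside's centre, z up. Plug 8 mm deep, 81 x 69 mm (x, y), stepped to 75 x 63 mm below, under a plate 98 x 86 x 5 mm (top 13 mm above origin), a boss 74 x 62 x 8 mm and a 14 mm square pin up to 93 mm above origin. Seated: plate on tray floor and ledges, axes parallel to the well's, origin 8 mm below well, 3.5 mm play all round. Starts on the table. About 160 g.
- outer_lid: Outer lid, loosely nested over the inner: cap 89 x 77 mm, 16 mm high, with a hollow square collar on it from 16 to 50 mm above the origin, which is the centre of its lower rim and lies 13 mm above the inner lid's origin when nested. The pin passes through the collar's 22 mm hole. Lifting by the pin carries both lids, by the collar only this one, free of the pin once raised 80 mm. About 130 g.
- pin_mid (a point): Middle of the exposed part of the pin (14 x 14 mm square, 30 mm exposed): 15 mm above the collar's top, 15 mm below the pin's tip, 78 mm above the inner lid's origin; axes parallel to the lid's and to the pin's sides.
- collar_mid (a point): Centre of the outer lid's collar (36 x 36 mm square, 34 mm tall, so its top is 17 mm above), 33 mm above the outer lid's origin; axes parallel to its sides.
- brown_tin: Bystander: closed brown polish tin, 85 mm across, 29 mm high; origin at the centre of its underside.
- black_tin: Bystander: closed black polish tin, 85 mm across, 29 mm high; origin at the centre of its underside.
- stretcher: Bystander: chrome shoe stretcher with a twist knob, lying along its y, about 270 x 70 x 40 mm; origin under its middle.
- latch_box: Bystander: closed plastic box with a spring latch, 104 x 154 x 64 mm; origin at the centre of its underside.
Things that resemble listed ones, but are neither listed nor needed, are in the scene too. What is shaped like the outer_lid but purple or red is not meant. Leave any red look-alike of the inner_lid alone.

How it is judged (in metres and radians):
On the way, in this order (a step that is already met when the one before it is completed fails the run):
1. all four tablets are in the well while the brush is still held (z of each of tablet1_mid, tablet2_mid, tablet3_mid, tablet4_mid in the frame of well below -0.01 m and x of tablet1_mid in the frame of well between -0.045 and 0.045 m and y of tablet1_mid in the frame of well between -0.039 and 0.039 m and x of tablet2_mid in the frame of well between -0.045 and 0.045 m and y of tablet2_mid in the frame of well between -0.039 and 0.039 m and x of tablet3_mid in the frame of well between -0.045 and 0.045 m and y of tablet3_mid in the frame of well between -0.039 and 0.039 m and x of tablet4_mid in the frame of well between -0.045 and 0.045 m and y of tablet4_mid in the frame of well between -0.039 and 0.039 m and contact force between the fingers and brush above 0.5 N), for 0.1 s.
2. both lids, still nested, are seated on the well and let go (horizontal distance between inner_lid and well below 0.007 m and z of inner_lid in the frame of well between -0.0105 and -0.0055 m and angle between inner_lid's own z axis and vertical below 0.05 rad and z of outer_lid in the frame of inner_lid below 0.0155 m and horizontal distance between outer_lid and inner_lid below 0.006 m and contact force between the fingers and inner_lid below 0.1 N and contact force between the fingers and outer_lid below 0.1 N), for 0.2 s.
At the end, for the whole second after the job is handed in: Tablets in the well; inner lid seated on it at rest (7 mm of centre, 2.5 mm of fully down, 0.05 rad); fingers hold the outer lid level within 0.25 rad, rim above the pin's tip (80 mm over the plate), touching nothing else; brush stands upright at rest on tray or table (z of each of tablet1_mid, tablet2_mid, tablet3_mid, tablet4_mid in the frame of well below -0.01 m and x of tablet1_mid in the frame of well between -0.045 and 0.045 m and y of tablet1_mid in the frame of well between -0.039 and 0.039 m and x of tablet2_mid in the frame of well between -0.045 and 0.045 m and y of tablet2_mid in the frame of well between -0.039 and 0.039 m and x of tablet3_mid in the frame of well between -0.045 and 0.045 m and y of tablet3_mid in the frame of well between -0.039 and 0.039 m and x of tablet4_mid in the frame of well between -0.045 and 0.045 m and y of tablet4_mid in the frame of well between -0.039 and 0.039 m and horizontal distance between inner_lid and well below 0.007 m and z of inner_lid in the frame of well between -0.0105 and -0.0055 m and angle between inner_lid's own z axis and vertical below 0.05 rad and linear speed of inner_lid below 0.02 m/s and z of outer_lid in the frame of inner_lid above 0.093 m and angle between outer_lid's own z axis and vertical below 0.25 rad and contact force between the fingers and outer_lid above 1 N and contact force between each of outer_lid, the fingers and inner_lid below 0.1 N and contact force between outer_lid and caddy below 0.1 N and contact force between outer_lid and brush below 0.1 N and angle between brush's own z axis and vertical below 0.2 rad and height (world z) of brush_handle below 0.14 m and linear speed of brush below 0.03 m/s); the arm keeps its last pose, push and grip.
It fails at once if a tablet is touched by the fingers or arm (contact force between any of the fingers, the arm and tablet1 above 0.5 N or contact force between any of the fingers, the arm and tablet2 above 0.5 N or contact force between any of the fingers, the arm and tablet3 above 0.5 N or contact force between any of the fingers, the arm and tablet4 above 0.5 N).
It fails at once if the outer lid is parted from the inner lid while the inner lid is not seated on the well, or the inner lid is unseated by lifting it (z of outer_lid in the frame of inner_lid above 0.03 m and (z of inner_lid in the frame of well above -0.003 m or horizontal distance between inner_lid and well above 0.012 m)).
It fails at once if the lids are dropped or slammed onto the well (horizontal distance between inner_lid and well below 0.02 m and z of inner_lid in the frame of well below 0.03 m and linear speed of inner_lid above 0.35 m/s).
It fails at once if a bystander is moved more than 30 mm (distance of any of brown_tin, black_tin, stretcher, latch_box from where it was at the start of the episode above 0.03 m).
It also fails if it takes over 64 s, if anything falls off the work surface, if the arm or the gripper's body presses on something with over 40 N, if the wrist force passes 120 N, or if a joint passes its speed limit or range.

ROBOT

A 6-joint arm with a two-finger parallel gripper is mounted at the origin on the work surface. World frame = base frame: x ahead of the robot, y to its left, z up, the work surface at z = 0. Lengths are in m, angles in degrees, forces in N, time in s.
With the tool pointing down it reaches from about 0.275 to 0.825 m from the base axis. Payload 5.2 kg.
Tool frame: the origin (TCP) lies midway between the tips of the shut fingers; the grasp point (between the pads) lies 19 mm behind it; y points along the fingers, z is the direction in which the jaws open and shut, and the axes are right-handed (so a half turn about y gives the same grasp; the last joint's range is limited). The gripper opens to 93 mm and grips with 3 to 60 N. Pads are 15 mm wide; open, the fingers measure 128 mm over their backs; the gripper's body (75 mm by 188 mm) begins 65 mm behind the grasp point.
Start: joints at [57.88, 14.817, 87.949, -0, 77.235, -11.62], TCP at [0.193, 0.515, 0.219] pointing down, gripper open.
Joint ranges: [-179.93, 179.93], [-52.35, 119.4], [10.71, 147.94], [-69.91, 249.91], [12.55, 155.21], [-178.61, 178.61]. Speed limits (degrees/s): [147.25, 147.25, 180, 180, 180, 180].

INTERFACE

Orientations are given as a 3x3 rotation matrix whose columns are the frame's x, y, z axes.
In Python, from rig import get_state, snapshot, close_job gives the robot as it stands.
- The arm moves only by the tool step_arm, never from a script. Its argument "deltas" is a list of rows, each an object with "dp": the shift along the tool's x, y, z in cm, a list of three; "yaw": the turn about the tool's y in degrees; "gripper": the finger opening in cm, from 0 to 9.3. A call has 1 to 12 rows; each row shifts and turns the commanded pose from where the row before left it, along the tool's axes as they then stand; what a row does not reach is not made up. A row lasts 1/8 s, in which the tool goes at most 62.5 mm and 10.7 degrees, less where a joint would pass 70% of its speed; a pose out of reach is approached as far as the arm can. A call with a gripper value outside its range is refused whole. The fingers move at their own pace and stop on an object; "force" is the grip in N (left out, the last holds). Time passes only in rows, so rows that do not move let the fingers close. It gives the time, the measured TCP pose, the force and the opening at its end, in the units of the state.
- get_state(): the state, without advancing time (a new reading comes with each control period).
- snapshot(name): name is "scene" or "top" or "wrist"; returns a dict with "color" (420x560x3 uint8, red, green, blue), "camera_matrix" (3x3 intrinsics, pixels), "origin" and "attitude" of the camera in the world. Camera axes: x right, y down, z forward; pixel columns grow to the right and rows downward; lengths in m; the calibration is good to about 2 mm. A picture is of the moment at which its call begins. There is no depth.
- close_job(): hands the job in, once; it reports no verdict.
The state is a dict: "t": time; "q": joint angles; "joint_vel": joint speeds; "joint_torque": joint torques, N m; "tool_pos": TCP position; "orientation": TCP orientation; "force": force on the tool from outside, world axes, zero at the start; "torque": the same for the moment, N m; "opening": opening from 0.0 (shut) to 1.0 (fully open).
Only numpy, scipy, OpenCV 4.12 (cv2) and the standard library are available. Lean on these libraries where they do the work, as an engineer would, in place of code of your own. Each camera call takes 0.05 s, during which the arm holds its last target.

## Working session

There is one attempt and no reset: what is moved stays moved. The work goes in short steps, Python scripts to look and compute and a tool call to move; the robot and the scene stay as the last step left them, time stands still between calls to the robot, and variables do not carry over. Pictures are saved under pics/ and viewed, and the job is handed in when it is done.

Besides the shell and the picture viewer there is one more tool, called as name(argument=value, ...), one argument or row to a line, values as JSON. step_arm: Moves the arm, as the interface text tells. Its arguments: {"type":"object","properties":{"deltas":{"type":"array"},"force":{"type":"number"}},"required":["deltas"]}

```bash
mkdir -p pics; ls
cat > h.py <<'E'
import numpy as np, cv2
from rig import get_state, snapshot, close_job
def snap(n,f=None):
    s=snapshot(n); np.savez('pics/%s.npz'%(f or n),**{k:np.array(v) for k,v in s.items()})
    cv2.imwrite('pics/%s.png'%(f or n),np.array(s['color'])[:,:,::-1]); return s
def load(f): return dict(np.load('pics/%s.npz'%f))
def ray(s,u,v):
    K=np.array(s['camera_matrix']);R=np.array(s['attitude']);d=R@np.linalg.solve(K,[u,v,1.]);return np.array(s['origin']),d
def onz(s,u,v,z):
    o,d=ray(s,u,v);return o+d*(z-o[2])/d[2]
def proj(s,p):
    K=np.array(s['camera_matrix']);R=np.array(s['attitude']);c=K@(R.T@(np.array(p)-np.array(s['origin'])));return c[:2]/c[2]
E
python3 - <<'E'
from h import *
st=get_state();print(st)
for n in("scene","top","wrist"):
    s=snap(n,n+'0');print(n,s['origin'],s['attitude'],s['camera_matrix'])
E
```

```text
pics
{'t': 0.0, 'q': array([ 5.78786067e+01,  1.48564198e+01,  8.80115000e+01, -1.32536543e-03,
        7.72366006e+01, -1.16195983e+01]), 'joint_vel': array([-0.05947581,  0.03657218, -0.07005296, -0.03002804,  0.0538478 ,
        0.02733258]), 'joint_torque': array([-2.89781907e-03, -4.37302315e+01, -2.83999193e+01,  7.16539705e-02,
        4.14487906e-02, -1.50481219e-04]), 'tool_pos': array([0.19230856, 0.51467879, 0.21784145]), 'orientation': array([[ 9.36662850e-01, -9.50860764e-04,  3.50231069e-01],
       [-3.50232189e-01, -1.55697495e-03,  9.36661620e-01],
       [-3.45333784e-04, -9.99998336e-01, -1.79138264e-03]]), 'force': array([ 1.40807962,  0.82309804, -0.87348522]), 'torque': array([ 0.0067384 , -0.00685371, -0.01726242]), 'opening': 0.996430322399674}
scene [1.23266254 0.33057305 0.74749532] [[-0.43549338  0.60305557 -0.66833338]
 [ 0.90003272  0.2777306  -0.33586727]
 [-0.01693    -0.74778988 -0.66371958]] [[440.77448646   0.         280.68925192]
 [  0.         440.77448646 205.62225388]
 [  0.           0.           1.        ]]
top [0.40211487 0.01499891 1.03215467] [[-1.00351199e-02 -9.84599414e-01  1.74537363e-01]
 [-9.99949462e-01  9.98715980e-03 -1.15311188e-03]
 [-6.07779259e-04 -1.74540114e-01 -9.84649876e-01]] [[406.30302512   0.         273.83079969]
 [  0.         406.30302512 211.67825469]
 [  0.           0.           1.        ]]
wrist [0.11925086 0.54195181 0.3837818 ] [[ 0.3502367   0.89910182  0.26258364]
 [ 0.93665908 -0.33559225 -0.10023774]
 [-0.0020029   0.28105829 -0.95968861]] [[289.50606782   0.         281.00760798]
 [  0.         289.50606782 211.72390888]
 [  0.           0.           1.        ]]
```

View pics/top0.png

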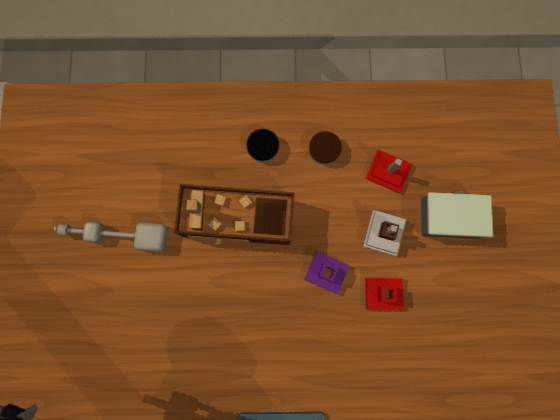

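View pics/scene0.png

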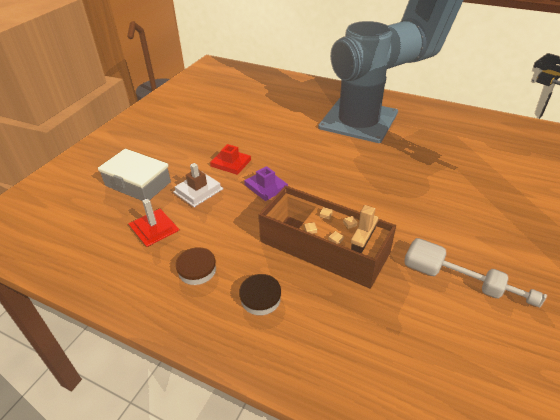

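View pics/wrist0.png

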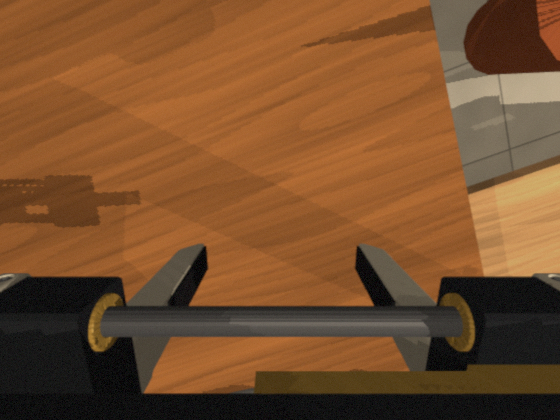

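Candidates in the top view: nested lids are white with a brown collar and pale pin at (385,232). The look-alikes are the purple outer lid (327,272), the red outer lid (385,294) and the red inner lid with a pin (390,170). The brush is at (195,210) and the well at (270,216). Next, a close crop of these.

Run:
```python
from h import *
s=load('top0')['color'][:,:,::-1]; c=load('scene0')['color'][:,:,::-1]
a=cv2.resize(s[175:255,170:300],None,fx=6,fy=6,interpolation=2)
b=cv2.resize(s[200:265,350:420],None,fx=6,fy=6,interpolation=2)
cv2.imwrite('pics/c1.png',a);cv2.imwrite('pics/c2.png',b)
cv2.imwrite('pics/c3.png',cv2.resize(c[185:285,250:400],None,fx=5,fy=5,interpolation=2))
cv2.imwrite('pics/c4.png',cv2.resize(c[140:210,160:290],None,fx=6,fy=6,interpolation=2))
```

```text
(no output)
```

View pics/c1.png

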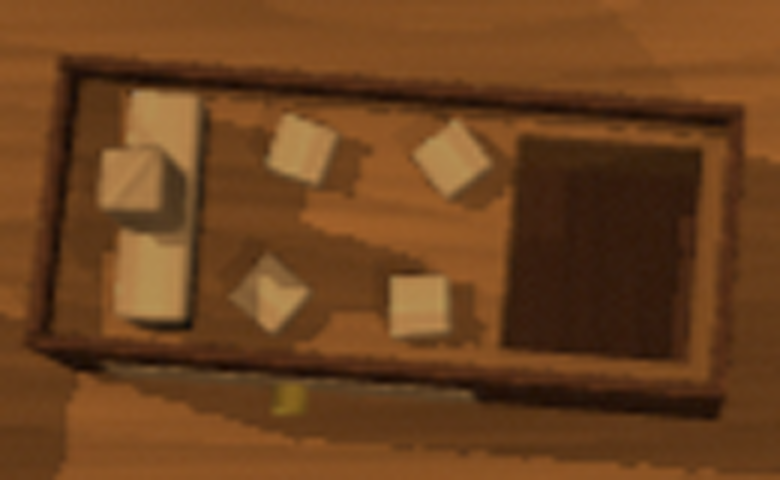

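View pics/c2.png

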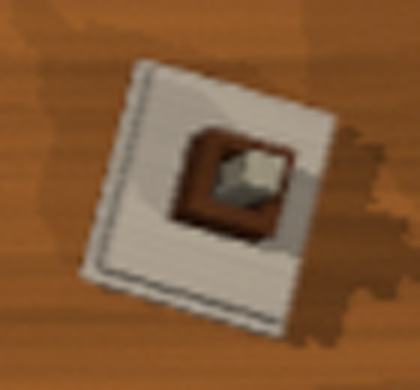

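View pics/c3.png

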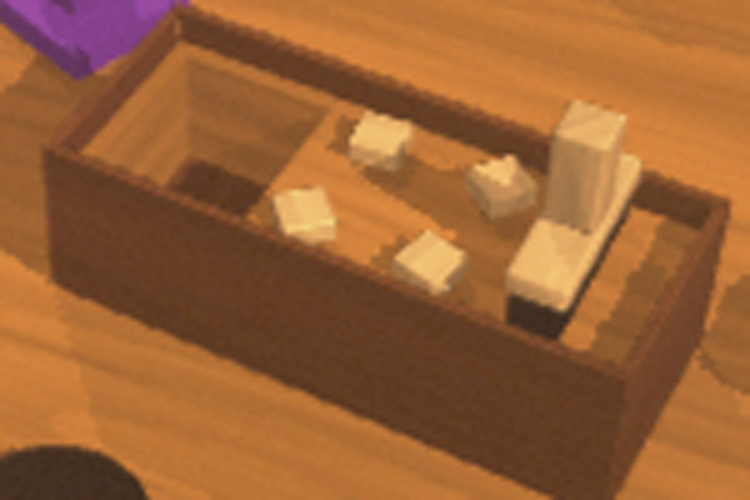

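View pics/c4.png

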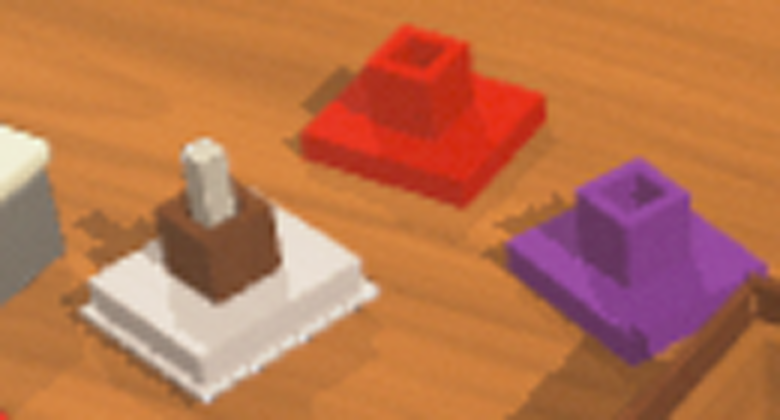

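Run:
```python
from h import *
s=load('top0')
f=lambda x,y:((x+.5)/6-.5+170,(y+.5)/6-.5+175)
g=lambda x,y:((x+.5)/6-.5+350,(y+.5)/6-.5+200)
def P(n,pts,z,ff):
    q=np.array([onz(s,*ff(*p),z) for p in pts]);print(n,q.round(4)[:,:2].tolist());c=q.mean(0)
    print('  c',c.round(4),'edges',[(round(np.linalg.norm(q[i]-q[i-1]),4),round(np.degrees(np.arctan2(*(q[i]-q[i-1])[1::-1])),1)) for i in range(len(q))]);return c
P('rim',[(62,58),(745,107),(722,393),(32,347)],.088,f)
P('well',[(517,136),(703,149),(690,360),(503,349)],.07,f)
P('brushtop',[(106,149),(164,145),(165,210),(103,208)],.156,f)
P('back',[(132,90),(204,95),(186,325),(115,316)],.106,f)
for n,p in dict(t1=(302,149),t2=(453,157),t3=(270,293),t4=(420,305)).items(): print(n,onz(s,*f(*p),.081)[:2].round(4))
P('lidcap',[(150,62),(335,118),(285,322),(105,268)],.029,g)
P('lidplate',[(137,62),(80,277),(280,337)],.013,g)
P('pintip',[(250,150),(287,155),(277,182),(243,178)],.093,g)
P('collartop',[(205,128),(296,152),(270,240),(175,216)],.063,g)
# runway consistent
sc=load('scene0')
```

```text
rim [[0.6383, 0.2376], [0.6155, -0.034], [0.5019, -0.0229], [0.5226, 0.2458]]
  c [0.5696 0.1066 0.088 ] edges [(np.float64(0.116), np.float64(-4.0)), (np.float64(0.2725), np.float64(-94.8)), (np.float64(0.1142), np.float64(174.4)), (np.float64(0.2695), np.float64(85.6))]
well [[0.6086, 0.0573], [0.6025, -0.0177], [0.517, -0.0112], [0.5222, 0.063]]
  c [0.5626 0.0229 0.07  ] edges [(np.float64(0.0866), np.float64(-3.8)), (np.float64(0.0752), np.float64(-94.7)), (np.float64(0.0857), np.float64(175.7)), (np.float64(0.0744), np.float64(86.0))]
brushtop [[0.5868, 0.2043], [0.5881, 0.1831], [0.5638, 0.1822], [0.5648, 0.2048]]
  c [0.5758 0.1936 0.156 ] edges [(np.float64(0.022), np.float64(-1.3)), (np.float64(0.0213), np.float64(-86.5)), (np.float64(0.0243), np.float64(-177.8)), (np.float64(0.0227), np.float64(87.5))]
back [[0.6207, 0.2057], [0.6184, 0.1776], [0.5281, 0.1826], [0.5319, 0.2099]]
  c [0.5748 0.1939 0.106 ] edges [(np.float64(0.0889), np.float64(-2.8)), (np.float64(0.0282), np.float64(-94.6)), (np.float64(0.0904), np.float64(176.8)), (np.float64(0.0275), np.float64(82.2))]
t
[... 453 characters left out ...]
] edges [(np.float64(0.1286), np.float64(24.6)), (np.float64(0.0955), np.float64(162.6)), (np.float64(0.086), np.float64(-107.5))]
pintip [[0.5352, -0.2598], [0.5331, -0.2741], [0.5226, -0.2695], [0.5243, -0.2564]]
  c [ 0.5288 -0.265   0.093 ] edges [(np.float64(0.0115), np.float64(-17.2)), (np.float64(0.0144), np.float64(-98.4)), (np.float64(0.0115), np.float64(156.6)), (np.float64(0.0132), np.float64(82.6))]
collartop [[0.5486, -0.2511], [0.5385, -0.287], [0.5032, -0.2744], [0.5132, -0.237]]
  c [ 0.5258 -0.2624  0.063 ] edges [(np.float64(0.0381), np.float64(-21.6)), (np.float64(0.0374), np.float64(-105.7)), (np.float64(0.0375), np.float64(160.3)), (np.float64(0.0387), np.float64(75.0))]
```

The top-view measurements agree with the given sizes:

| Item | Position (x, y) | Yaw | Size check |
|---|---|---|---|
| Well | (0.563, 0.023) | -4.3° | mouth about 86×75 mm |
| Brush handle | (0.575, 0.193) | about -3.5° | back about 90×28 mm |
| Lids | (0.527, -0.264) | about -17° | cap about 89×77 mm |

The white lids with the brown collar are the ones to use. First, the brush.

```bash
cat >> h.py <<'E'
def go(x,y,z,jaw):
    st=get_state();R=np.array(st['orientation']);p=np.array(st['tool_pos'])
    j=np.degrees(np.arctan2(R[1,2],R[0,2]));d=(jaw-j+180)%360-180
    a=np.radians(jaw);zz=np.array([np.cos(a),np.sin(a),0]);yy=np.array([0,0,-1.]);xx=np.cross(yy,zz)
    e=(np.array([x,y,z])-p)*100
    print('t',round(float(st['t']),2),'p',p.round(4),'jaw',round(j,2),'q6',round(st['q'][5],1),'| yaw %.2f then dp cm x %.2f y %.2f z %.2f'%(-d,e@xx,e@yy,e@zz),'open',round(float(st['opening']),3),'F',np.array(st['force']).round(2))
E
python3 -c "
from h import *
go(.5755,.1935,.218,87)"
```

```text
t 0.15 p [0.1924 0.5148 0.218 ] jaw 69.5 q6 -11.6 | yaw -17.50 then dp cm x 39.94 y 0.00 z -30.08 open 1.006 F [-0.51  0.24 -0.22]
```

step_arm(
  deltas=[
    {"dp":[0,0,0],"yaw":-8.75,"gripper":9.3},
    {"dp":[0,0,0],"yaw":-8.75,"gripper":9.3},
    {"dp":[4,0,-3],"yaw":0,"gripper":9.3},
    {"dp":[4,0,-3],"yaw":0,"gripper":9.3},
    {"dp":[4,0,-3],"yaw":0,"gripper":9.3},
    {"dp":[4,0,-3],"yaw":0,"gripper":9.3},
    {"dp":[4,0,-3],"yaw":0,"gripper":9.3},
    {"dp":[4,0,-3],"yaw":0,"gripper":9.3},
    {"dp":[4,0,-3],"yaw":0,"gripper":9.3},
    {"dp":[4,0,-3],"yaw":0,"gripper":9.3},
    {"dp":[4,0,-3],"yaw":0,"gripper":9.3},
    {"dp":[4,0,-3],"yaw":0,"gripper":9.3},
  ],
  force=30,
)

```text
t: 1.65
tool_pos: [0.5773, 0.1934, 0.2183]
orientation: [[0.999, -0.001, 0.053], [-0.053, 0.0, 0.999], [-0.001, -1.0, 0.0]]
force: [0.4, 0.3, 0.4]
opening: 0.998
```

step_arm(
  deltas=[
    {"dp":[0,0,0],"yaw":0,"gripper":9.3},
    {"dp":[0,0,0],"yaw":0,"gripper":9.3},
  ],
)

```text
t: 1.9
tool_pos: [0.5758, 0.1947, 0.218]
orientation: [[0.999, -0.002, 0.053], [-0.053, 0.0, 0.999], [-0.002, -1.0, 0.0]]
force: [-0.0, 0.1, -0.8]
opening: 1.0
```

```bash
python3 -c "
from h import *
go(.5755,.1935,.115,87)
snap('wrist','w1')"
```

```text
t 1.9 p [0.5758 0.1947 0.218 ] jaw 86.96 q6 -78.8 | yaw -0.04 then dp cm x -0.02 y 10.30 z -0.12 open 1.0 F [-0.01  0.05 -0.79]
```

View pics/w1.png

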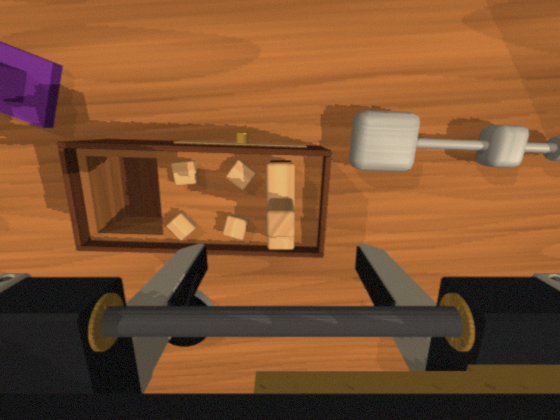

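The wrist picture shows the brush at (281,205), midway between the fingers (about 207 and 356). Descending now.

step_arm(
  deltas=[
    {"dp":[0,2.5,-0.1],"yaw":0,"gripper":9.3},
    {"dp":[0,2.5,0],"yaw":0,"gripper":9.3},
    {"dp":[0,2.5,0],"yaw":0,"gripper":9.3},
    {"dp":[0,1.8,0],"yaw":0,"gripper":9.3},
    {"dp":[0,1.0,0],"yaw":0,"gripper":9.3},
    {"dp":[0,0,0],"yaw":0,"gripper":4},
    {"dp":[0,0,0],"yaw":0,"gripper":2},
    {"dp":[0,0,0],"yaw":0,"gripper":1},
    {"dp":[0,0,0],"yaw":0,"gripper":1},
    {"dp":[0,0,0],"yaw":0,"gripper":1},
    {"dp":[0,0,0],"yaw":0,"gripper":1},
  ],
  force=30,
)

```text
t: 3.32
tool_pos: [0.5763, 0.1936, 0.1157]
orientation: [[0.999, 0.0, 0.052], [-0.052, 0.0, 0.999], [0.0, -1.0, 0.0]]
force: [-0.0, -0.3, -0.5]
opening: 0.405
```

```bash
python3 -c "
from h import *
go(.5755,.1935,.115,87)
snap('scene','s1')
cv2.imwrite('pics/s1c.png',cv2.resize(cv2.imread('pics/s1.png')[100:300,200:440],None,fx=3,fy=3))"
```

```text
t 3.33 p [0.5763 0.1936 0.1157] jaw 87.0 q6 -78.9 | yaw -0.00 then dp cm x -0.08 y 0.07 z -0.01 open 0.405 F [-0.01 -0.29 -0.46]
```

View pics/s1c.png

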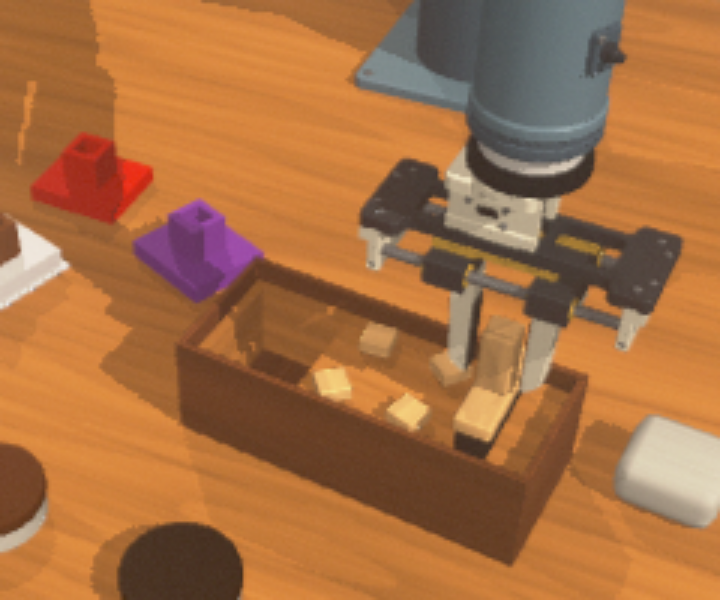

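step_arm(
  deltas=[
    {"dp":[0,0,0],"yaw":0,"gripper":1},
    {"dp":[0,0,0],"yaw":0,"gripper":1},
    {"dp":[0,0,0],"yaw":0,"gripper":1},
    {"dp":[0,0,0],"yaw":0,"gripper":1},
  ],
  force=35,
)

```text
t: 3.88
tool_pos: [0.5763, 0.1937, 0.1156]
orientation: [[0.999, -0.0, 0.052], [-0.052, -0.0, 0.999], [-0.0, -1.0, -0.0]]
force: [0.2, 0.2, -0.0]
opening: 0.258
```

step_arm(
  deltas=[
    {"dp":[0,-0.2,0],"yaw":0,"gripper":1},
    {"dp":[0,0,0],"yaw":1.3,"gripper":1},
  ],
)

```text
t: 4.12
tool_pos: [0.5763, 0.1937, 0.1177]
orientation: [[0.997, -0.0, 0.076], [-0.076, 0.0, 0.997], [-0.0, -1.0, 0.0]]
force: [-0.3, -0.5, -1.6]
opening: 0.257
```

```bash
python3 -c "
from h import *
go(.5677,.0824,.118,85.7)
go(.5657,.0574,.118,85.7)
"
```

```text
t 4.12 p [0.5763 0.1937 0.1177] jaw 85.63 q6 -77.6 | yaw -0.07 then dp cm x -0.02 y -0.03 z -11.16 open 0.257 F [-0.33 -0.49 -1.58]
t 4.12 p [0.5763 0.1937 0.1177] jaw 85.63 q6 -77.6 | yaw -0.07 then dp cm x -0.03 y -0.03 z -13.67 open 0.257 F [-0.33 -0.49 -1.58]
```

Brush held (24 mm opening, 1.5 N weight). Sweeping slowly.

step_arm(
  deltas=[
    {"dp":[0,0,-0.8],"yaw":0,"gripper":1},
    {"dp":[0,0,-0.8],"yaw":0,"gripper":1},
    {"dp":[0,0,-0.8],"yaw":0,"gripper":1},
    {"dp":[0,0,-0.8],"yaw":0,"gripper":1},
    {"dp":[0,0,-0.8],"yaw":0,"gripper":1},
    {"dp":[0,0,-0.8],"yaw":0,"gripper":1},
    {"dp":[0,0,-0.8],"yaw":0,"gripper":1},
    {"dp":[0,0,-0.8],"yaw":0,"gripper":1},
    {"dp":[0,0,-0.8],"yaw":0,"gripper":1},
    {"dp":[0,0,-0.8],"yaw":0,"gripper":1},
  ],
)

```text
t: 5.38
tool_pos: [0.5703, 0.1134, 0.1177]
orientation: [[0.997, 0.0, 0.075], [-0.075, 0.0, 0.997], [0.0, -1.0, 0.0]]
force: [-0.6, -0.6, -0.6]
opening: 0.254
```

```bash
python3 -c "
from h import *
go(.5653,.0535,.118,85.7)
snap('scene','s2');snap('wrist','w2')
a=cv2.resize(cv2.imread('pics/s2.png')[150:300,220:420],None,fx=4,fy=4);cv2.imwrite('pics/s2c.png',a)"
```

```text
t 5.38 p [0.5703 0.1134 0.1177] jaw 85.7 q6 -85.4 | yaw 0.00 then dp cm x -0.05 y -0.03 z -6.01 open 0.254 F [-0.61 -0.62 -0.62]
```

View pics/s2c.png

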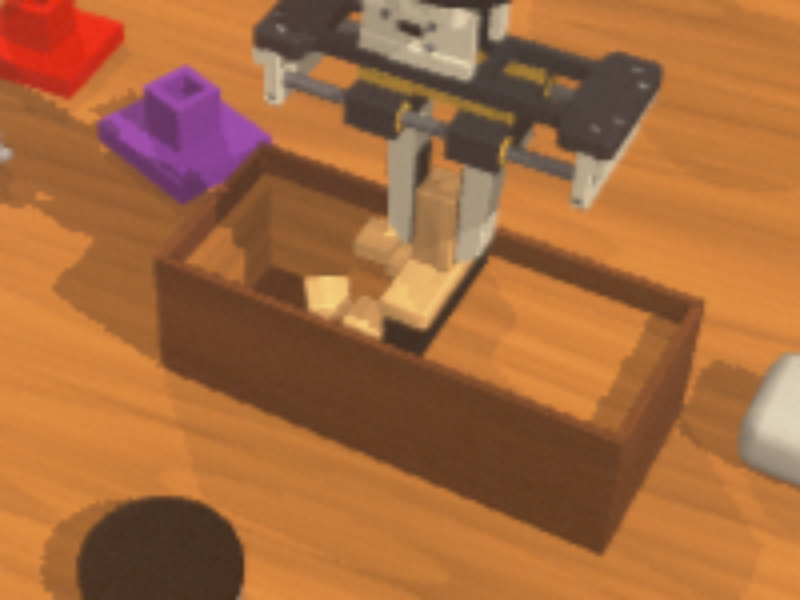

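View pics/w2.png

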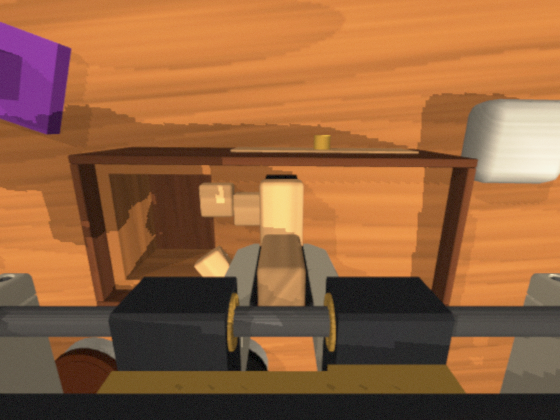

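Both pairs are lined up in front of the brush, at (327,295)/(362,318) and (380,243) in the crop. Continuing past the well edge.

step_arm(
  deltas=[
    {"dp":[0,0,-0.6],"yaw":0,"gripper":1},
    {"dp":[0,0,-0.6],"yaw":0,"gripper":1},
    {"dp":[0,0,-0.6],"yaw":0,"gripper":1},
    {"dp":[0,0,-0.6],"yaw":0,"gripper":1},
    {"dp":[0,0,-0.6],"yaw":0,"gripper":1},
    {"dp":[0,0,-0.6],"yaw":0,"gripper":1},
    {"dp":[0,0,-0.6],"yaw":0,"gripper":1},
    {"dp":[0,0,-0.6],"yaw":0,"gripper":1},
    {"dp":[0,0,-0.6],"yaw":0,"gripper":1},
    {"dp":[0,0,-0.6],"yaw":0,"gripper":1},
    {"dp":[0,0,0],"yaw":0,"gripper":1},
  ],
)

```text
t: 6.85
tool_pos: [0.5658, 0.0536, 0.1177]
orientation: [[0.997, 0.0, 0.076], [-0.076, -0.0, 0.997], [0.0, -1.0, -0.0]]
force: [-0.6, -0.2, -1.9]
opening: 0.254
```

```bash
python3 -c "
from h import *
go(.5653,.0535,.118,85.7)
snap('scene','s3');snap('wrist','w3')
a=cv2.resize(cv2.imread('pics/s3.png')[150:300,220:420],None,fx=4,fy=4);cv2.imwrite('pics/s3c.png',a)"
```

```text
t 6.85 p [0.5658 0.0536 0.1177] jaw 85.66 q6 -91.5 | yaw -0.04 then dp cm x -0.05 y -0.03 z -0.01 open 0.254 F [-0.58 -0.16 -1.86]
```

View pics/s3c.png

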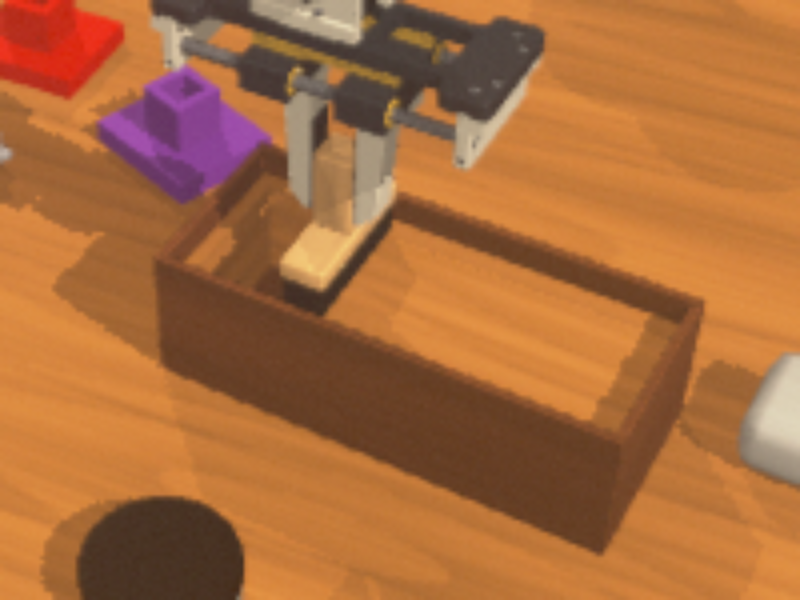

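View pics/w3.png

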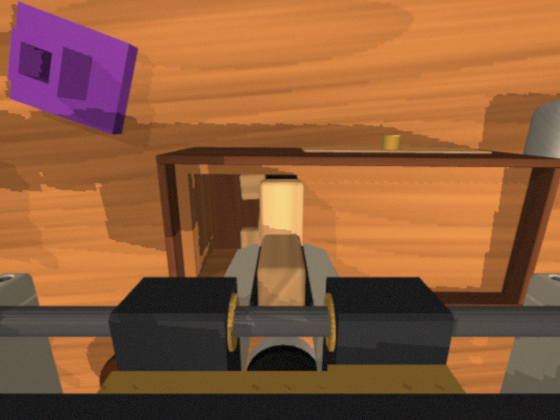

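No tablets are left on the tray floor; two show deep in the well at about (250,190) and (250,238). I'm backing off with the brush still held so I can see the well fully.

step_arm(
  deltas=[
    {"dp":[0,-0.2,1.0],"yaw":0,"gripper":1},
    {"dp":[0,0,2],"yaw":0,"gripper":1},
    {"dp":[0,0,2],"yaw":0,"gripper":1},
    {"dp":[0,0,2],"yaw":0,"gripper":1},
    {"dp":[0,0,2],"yaw":0,"gripper":1},
    {"dp":[0,0,2],"yaw":0,"gripper":1},
    {"dp":[0,0,2],"yaw":0,"gripper":1},
    {"dp":[0,0,0.6],"yaw":0,"gripper":1},
    {"dp":[0,0,0],"yaw":0,"gripper":1},
  ],
)

```text
t: 8.07
tool_pos: [0.5759, 0.19, 0.1195]
orientation: [[0.997, -0.0, 0.074], [-0.074, -0.0, 0.997], [-0.0, -1.0, -0.0]]
force: [-0.1, -0.7, -2.1]
opening: 0.255
```

```bash
python3 -c "
from h import *
go(.5755,.1895,.1157,85.7)
snap('scene','s4');snap('wrist','w4');snap('top','t4')
a=cv2.resize(cv2.imread('pics/s4.png')[150:300,220:420],None,fx=4,fy=4);cv2.imwrite('pics/s4c.png',a)
a=cv2.resize(cv2.imread('pics/t4.png')[170:260,170:300],None,fx=6,fy=6);cv2.imwrite('pics/t4c.png',np.clip(a.astype(float)*1.6,0,255).astype('uint8'))"
```

```text
t 8.07 p [0.5759 0.19   0.1195] jaw 85.74 q6 -78.0 | yaw 0.04 then dp cm x -0.04 y 0.38 z -0.05 open 0.255 F [-0.14 -0.69 -2.07]
```

View pics/s4c.png

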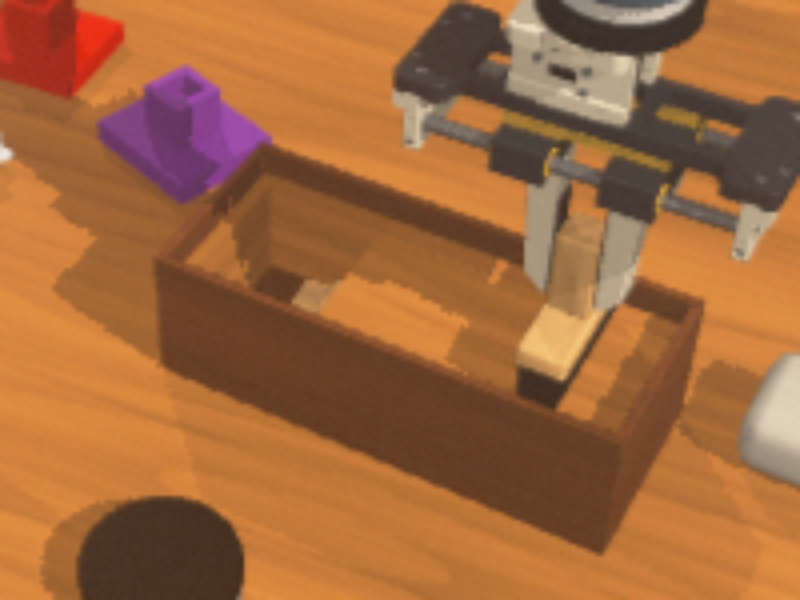

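View pics/w4.png

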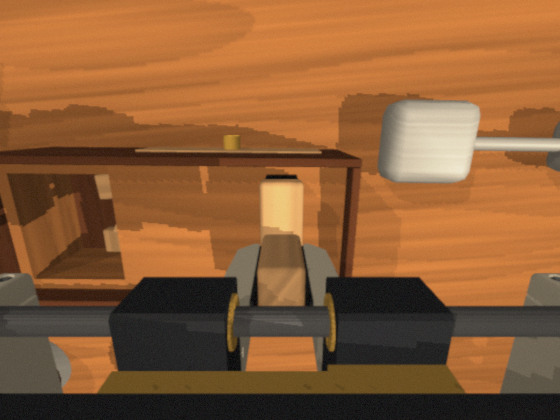

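View pics/t4c.png

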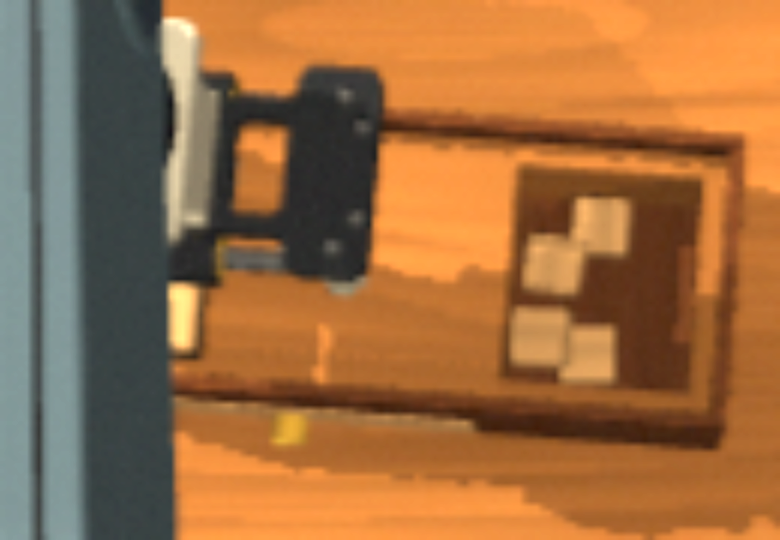

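All four tablets lie in the well (top crop at about (600,225), (553,265), (540,337) and (588,353)). Setting the brush down and releasing it.

step_arm(
  deltas=[
    {"dp":[0,0.2,0],"yaw":0,"gripper":1},
    {"dp":[0,0.12,0],"yaw":0,"gripper":1},
    {"dp":[0,0.06,0],"yaw":0,"gripper":1},
    {"dp":[0,0,0],"yaw":0,"gripper":1},
  ],
)

```text
t: 8.72
tool_pos: [0.576, 0.1896, 0.1158]
orientation: [[0.997, -0.0, 0.075], [-0.075, -0.0, 0.997], [-0.0, -1.0, -0.0]]
force: [-0.2, 0.2, -1.4]
opening: 0.256
```

step_arm(
  deltas=[
    {"dp":[0,0,0],"yaw":0,"gripper":6},
    {"dp":[0,0,0],"yaw":0,"gripper":6},
    {"dp":[0,0,0],"yaw":0,"gripper":6},
    {"dp":[0,0,0],"yaw":0,"gripper":6},
    {"dp":[0,-1,0],"yaw":0,"gripper":6},
    {"dp":[0,-2,0],"yaw":0,"gripper":6},
    {"dp":[0,-3,0],"yaw":0,"gripper":6},
    {"dp":[0,-4,0],"yaw":0,"gripper":6},
    {"dp":[0,0,0],"yaw":0,"gripper":6},
  ],
)

```text
t: 9.85
tool_pos: [0.5782, 0.19, 0.2205]
orientation: [[0.997, 0.008, 0.075], [-0.075, 0.001, 0.997], [0.008, -1.0, 0.002]]
force: [0.5, 0.1, -0.4]
opening: 0.644
```

```bash
python3 -c "
from h import *
go(.527,-.264,.215,-17.2)
snap('scene','s5')
a=cv2.resize(cv2.imread('pics/s5.png')[150:300,220:420],None,fx=4,fy=4);cv2.imwrite('pics/s5c.png',a)"
```

```text
t 9.85 p [0.5782 0.19   0.2205] jaw 85.71 q6 -78.0 | yaw 102.91 then dp cm x 44.89 y 0.55 z 8.53 open 0.644 F [ 0.45  0.12 -0.44]
```

View pics/s5c.png

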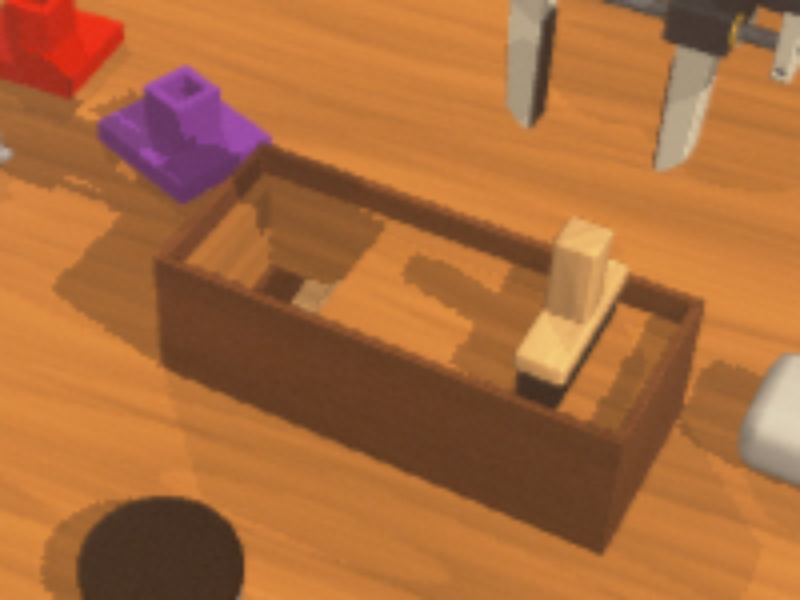

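The brush stands upright at (570,310) in the crop. Moving on to the lids.

step_arm(
  deltas=[
    {"dp":[0,0,0],"yaw":10.3,"gripper":6},
    {"dp":[0,0,0],"yaw":10.3,"gripper":6},
    {"dp":[0,0,0],"yaw":10.3,"gripper":6},
    {"dp":[0,0,0],"yaw":10.3,"gripper":6},
    {"dp":[0,0,0],"yaw":10.3,"gripper":6},
    {"dp":[0,0,0],"yaw":10.3,"gripper":6},
    {"dp":[0,0,0],"yaw":10.3,"gripper":6},
    {"dp":[0,0,0],"yaw":10.3,"gripper":6},
    {"dp":[0,0,0],"yaw":10.3,"gripper":6},
    {"dp":[0,0,0],"yaw":10.2,"gripper":6},
  ],
)

```text
t: 11.15
tool_pos: [0.5751, 0.1895, 0.2144]
orientation: [[-0.301, -0.003, 0.954], [-0.954, -0.0, -0.301], [0.001, -1.0, -0.003]]
force: [-0.6, -0.8, 0.8]
opening: 0.649
```

step_arm(
  deltas=[
    {"dp":[4,0,0.8],"yaw":0,"gripper":6},
    {"dp":[4,0,0.8],"yaw":0,"gripper":6},
    {"dp":[4,0,0.8],"yaw":0,"gripper":6},
    {"dp":[4,0,0.8],"yaw":0,"gripper":6},
    {"dp":[4,0,0.8],"yaw":0,"gripper":6},
    {"dp":[4,0,0.8],"yaw":0,"gripper":6},
    {"dp":[4,0,0.8],"yaw":0,"gripper":6},
    {"dp":[4,0,0.8],"yaw":0,"gripper":6},
    {"dp":[4,0,0.8],"yaw":0,"gripper":6},
    {"dp":[4,0,0.8],"yaw":0,"gripper":6},
    {"dp":[4,0,0.5],"yaw":0,"gripper":6},
    {"dp":[0,0,0],"yaw":0,"gripper":6},
  ],
)

```text
t: 12.65
tool_pos: [0.5258, -0.2581, 0.2143]
orientation: [[-0.299, -0.002, 0.954], [-0.954, 0.001, -0.299], [-0.0, -1.0, -0.002]]
force: [-0.7, 0.2, 0.6]
opening: 0.646
```

```bash
python3 -c "
from h import *
go(.527,-.264,.215,-17.2)
snap('wrist','w6')"
```

```text
t 12.65 p [ 0.5258 -0.2581  0.2143] jaw -17.42 q6 -19.6 | yaw -0.22 then dp cm x 0.53 y -0.07 z 0.29 open 0.646 F [-0.66  0.2   0.6 ]
```

View pics/w6.png

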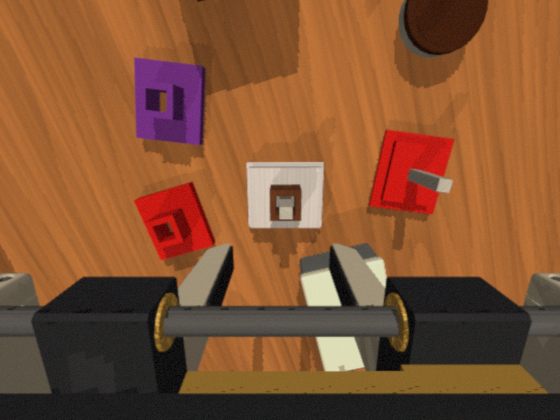

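The lids are square to the image: plate columns 247–324, pin tip at about (286,212). Pin position from this view:

Run:
```python
from h import *
s=load('w6');im=s['color'][:,:,::-1]
cv2.imwrite('pics/w6c.png',cv2.resize(im[150:240,235:335],None,fx=6,fy=6,interpolation=2))
```

```text
(no output)
```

View pics/w6c.png

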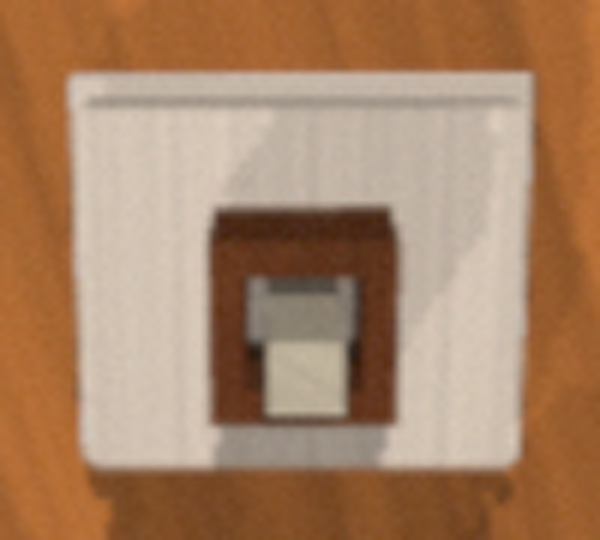

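Run:
```python
from h import *
s=load('w6');f=lambda x,y:((x+.5)/6-.5+235,(y+.5)/6-.5+150)
print(onz(s,*f(306,378),.093))
a,b=onz(s,*f(265,341),.093),onz(s,*f(348,417),.093);print(a,b,np.linalg.norm(a-b))
a,b=onz(s,*f(68,73),.013),onz(s,*f(533,73),.013);print(a,b,np.linalg.norm(a-b),np.degrees(np.arctan2(*(b-a)[1::-1])))
c=(a+b)/2; print('plate ctr',c+43e-3*np.array([(b-a)[1],-(b-a)[0],0])/np.linalg.norm(b-a))
go(.5275,-.2645,.215,-17.2);go(*onz(s,*f(306,378),.093)[:2],.067,-17.2)
```

```text
[ 0.52817853 -0.26638142  0.093     ]
[ 0.5234268  -0.25796739  0.093     ] [ 0.53304994 -0.27530085  0.093     ] 0.01982558099334859
[ 0.49429845 -0.21068641  0.013     ] [ 0.58730224 -0.23984301  0.013     ] 0.09746697854160316 -17.406163257210505
plate ctr [ 0.52793718 -0.26629566  0.013     ]
t 12.7 p [ 0.5262 -0.2563  0.2144] jaw -17.34 q6 -19.6 | yaw -0.14 then dp cm x 0.74 y -0.06 z 0.37 open 0.645 F [ 0.26 -0.27  0.04]
t 12.7 p [ 0.5262 -0.2563  0.2144] jaw -17.34 q6 -19.6 | yaw -0.14 then dp cm x 0.90 y 14.74 z 0.49 open 0.645 F [ 0.26 -0.27  0.04]
```

step_arm(
  deltas=[
    {"dp":[0.8,1,0.45],"yaw":0,"gripper":6},
    {"dp":[0,3,0],"yaw":0,"gripper":6},
    {"dp":[0,3,0],"yaw":0,"gripper":6},
    {"dp":[0,3,0],"yaw":0,"gripper":6},
    {"dp":[0,1.5,0],"yaw":0,"gripper":6},
    {"dp":[0,0,0],"yaw":0,"gripper":6},
    {"dp":[0,0,0],"yaw":0,"gripper":6},
    {"dp":[0,0,0],"yaw":0,"gripper":6},
  ],
)

```text
t: 13.7
tool_pos: [0.5298, -0.2652, 0.1022]
orientation: [[-0.296, 0.002, 0.955], [-0.955, -0.001, -0.296], [0.001, -1.0, 0.002]]
force: [0.3, -0.2, 0.8]
opening: 0.644
```

```bash
python3 -c "
from h import *
go(.528,-.2658,.067,-17.4)
snap('wrist','w7')"
```

```text
t 13.7 p [ 0.5298 -0.2652  0.1022] jaw -17.19 q6 -20.2 | yaw 0.21 then dp cm x 0.11 y 3.52 z -0.15 open 0.644 F [ 0.33 -0.19  0.76]
```

View pics/w7.png

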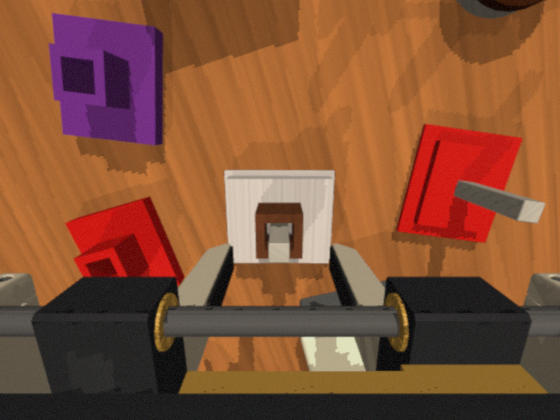

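The pin (279,245) is centred between the fingers (233 and 330). Final descent and grip.

step_arm(
  deltas=[
    {"dp":[0.1,1.0,-0.1],"yaw":0,"gripper":6},
    {"dp":[0,1.0,0],"yaw":0,"gripper":6},
    {"dp":[0,1.0,0],"yaw":0,"gripper":6},
    {"dp":[0,0.5,0],"yaw":0,"gripper":6},
    {"dp":[0,0,0],"yaw":0,"gripper":2.4},
    {"dp":[0,0,0],"yaw":0,"gripper":2.4},
    {"dp":[0,0,0],"yaw":0,"gripper":2.4},
    {"dp":[0,0,0],"yaw":0,"gripper":0.5},
    {"dp":[0,0,0],"yaw":0,"gripper":0.5},
    {"dp":[0,0,0],"yaw":0,"gripper":0.5},
  ],
  force=35,
)

```text
t: 15.0
tool_pos: [0.5279, -0.2655, 0.066]
orientation: [[-0.296, 0.0, 0.955], [-0.955, -0.0, -0.296], [0.0, -1.0, 0.0]]
force: [0.3, -0.4, 0.3]
opening: 0.147
```

```bash
python3 -c "
from h import *
go(.528,-.2658,.067,-17.4)"
```

```text
t 15.0 p [ 0.5279 -0.2655  0.066 ] jaw -17.2 q6 -20.3 | yaw 0.20 then dp cm x 0.03 y -0.10 z 0.02 open 0.147 F [ 0.26 -0.43  0.31]
```

Gripped at 13.7 mm, matching the 14 mm pin. Lifting.

step_arm(
  deltas=[
    {"dp":[0,0,0],"yaw":0,"gripper":0.5},
    {"dp":[0,-1,0],"yaw":0,"gripper":0.5},
    {"dp":[0,-2,0],"yaw":0,"gripper":0.5},
    {"dp":[0,-2,0],"yaw":0,"gripper":0.5},
    {"dp":[0,-2,0],"yaw":0,"gripper":0.5},
    {"dp":[0,-2,0],"yaw":0,"gripper":0.5},
    {"dp":[0,-2,0],"yaw":0,"gripper":0.5},
    {"dp":[0,-2,0],"yaw":0,"gripper":0.5},
    {"dp":[0,-1,0],"yaw":-6.5,"gripper":0.5},
    {"dp":[0,0,0],"yaw":-6.5,"gripper":0.5},
    {"dp":[0,0,0],"yaw":0,"gripper":0.5},
    {"dp":[0,0,0],"yaw":0,"gripper":0.5},
  ],
)

```text
t: 16.5
tool_pos: [0.5275, -0.2652, 0.2056]
orientation: [[-0.075, -0.001, 0.997], [-0.997, 0.001, -0.075], [-0.0, -1.0, -0.001]]
force: [0.3, 0.4, -3.2]
opening: 0.149
```

```bash
python3 -c "
from h import *
go(.563,.0226,.206,-4.3)
snap('scene','s8')"
```

```text
t 16.5 p [ 0.5275 -0.2652  0.2056] jaw -4.33 q6 -33.2 | yaw -0.03 then dp cm x -28.97 y -0.04 z 1.38 open 0.149 F [ 0.3   0.43 -3.25]
```

View pics/s8.png

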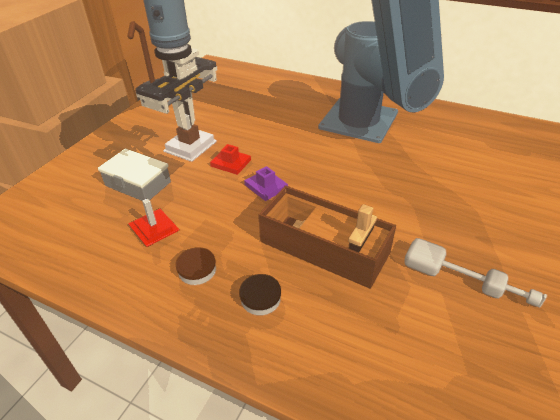

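step_arm(
  deltas=[
    {"dp":[-1.5,0,0],"yaw":0,"gripper":0.5},
    {"dp":[-2.8,0,0.1],"yaw":0,"gripper":0.5},
    {"dp":[-2.8,0,0.1],"yaw":0,"gripper":0.5},
    {"dp":[-2.8,0,0.2],"yaw":0,"gripper":0.5},
    {"dp":[-2.8,0,0.2],"yaw":0,"gripper":0.5},
    {"dp":[-2.8,0,0.2],"yaw":0,"gripper":0.5},
    {"dp":[-2.8,0,0.2],"yaw":0,"gripper":0.5},
    {"dp":[-2.8,0,0.2],"yaw":0,"gripper":0.5},
    {"dp":[-2.8,0,0.2],"yaw":0,"gripper":0.5},
    {"dp":[-2.8,0,0],"yaw":0,"gripper":0.5},
    {"dp":[-1.5,0,0],"yaw":0,"gripper":0.5},
    {"dp":[-0.8,0,0],"yaw":0,"gripper":0.5},
  ],
)

```text
t: 18.05
tool_pos: [0.5627, 0.0238, 0.2059]
orientation: [[-0.072, -0.0, 0.997], [-0.997, -0.0, -0.072], [0.0, -1.0, -0.0]]
force: [0.1, 0.1, -2.9]
opening: 0.152
```

step_arm(
  deltas=[
    {"dp":[0,0,0],"yaw":0,"gripper":0.5},
    {"dp":[0,0,0],"yaw":0,"gripper":0.5},
    {"dp":[0,0,0],"yaw":0,"gripper":0.5},
  ],
)

```text
t: 18.42
tool_pos: [0.563, 0.022, 0.2058]
orientation: [[-0.074, -0.0, 0.997], [-0.997, -0.0, -0.074], [0.0, -1.0, -0.0]]
force: [-0.3, -0.4, -3.7]
opening: 0.15
```

```bash
python3 -c "
from h import *
go(.563,.0226,.206,-4.3)
snap('scene','s9');snap('wrist','w9');snap('top','t9')
a=cv2.resize(cv2.imread('pics/s9.png')[80:280,220:420],None,fx=3,fy=3);b=cv2.imread('pics/w9.png');cv2.imwrite('pics/s9c.png',a)"
```

```text
t 18.43 p [0.563  0.022  0.2058] jaw -4.26 q6 -4.8 | yaw 0.04 then dp cm x -0.06 y -0.02 z -0.00 open 0.15 F [-0.25 -0.37 -3.68]
```

View pics/s9c.png

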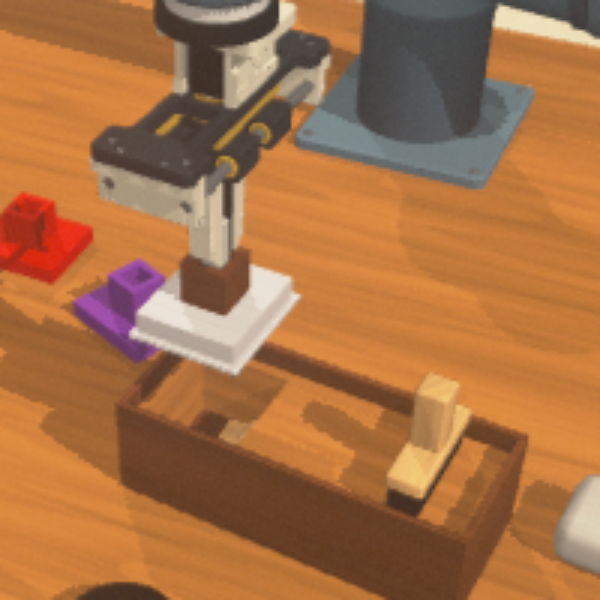

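View pics/w9.png

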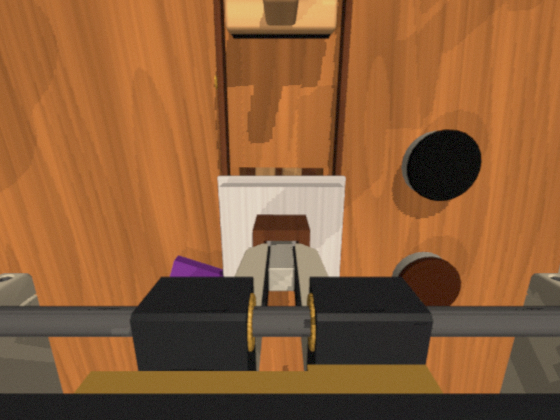

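View pics/t9.png

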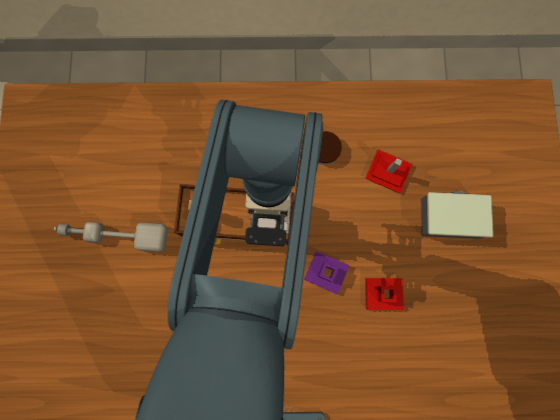

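Run:
```python
from h import *
s=load('w9');im=s['color'][:,:,::-1]
cv2.imwrite('pics/w9c.png',cv2.resize(im[80:200,205:360],None,fx=5,fy=5,interpolation=2))
```

```text
(no output)
```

View pics/w9c.png

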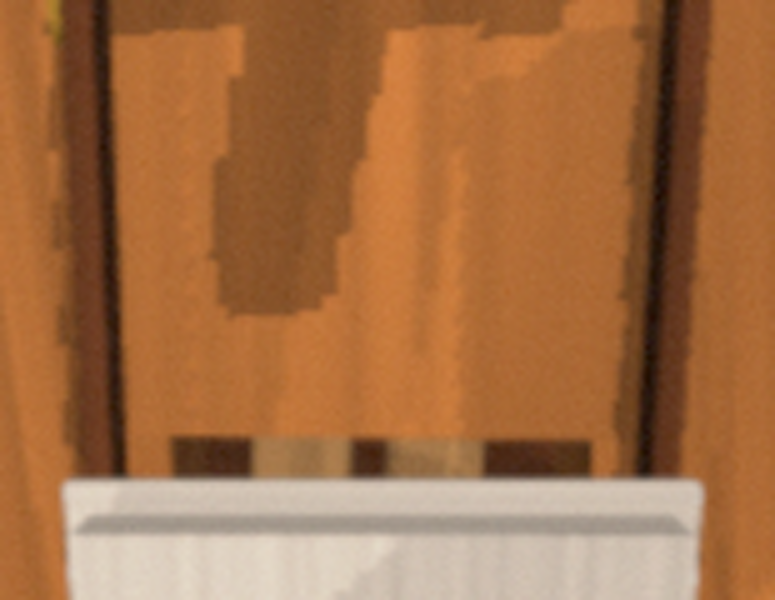

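Run:
```python
from h import *
s=load('w9');f=lambda x,y:((x+.5)/5-.5+205,(y+.5)/5-.5+80)
def show(n,a,b,L):
    e=(b-a)/np.linalg.norm(b-a);m=(a+b)/2;pr=np.array([e[1],-e[0],0]);
    print(n,np.linalg.norm(b-a).round(4),'ang',np.degrees(np.arctan2(e[1],e[0])).round(2),'ctr',(m+L*pr).round(4))
show('well',onz(s,*f(172,437),.07),onz(s,*f(592,440),.07),.038)
show('lid',onz(s,*f(62,483),.153),onz(s,*f(703,483),.153),.043)
a,b=[onz(s,*f(x,y),.088) for x,y in((122,460),(642,460))];print('walls inner mid',(a+b)/2,np.linalg.norm(a-b))
```

```text
well 0.0873 ang -4.68 ctr [0.5629 0.0215 0.07  ]
lid 0.0974 ang -4.27 ctr [0.5631 0.0208 0.153 ]
walls inner mid [0.56579603 0.05756514 0.088     ] 0.10204052163414262
```

The lid and well centres agree to about 1 mm and 0.4°. Lowering gently.

step_arm(
  deltas=[
    {"dp":[-0.08,0.8,0],"yaw":0,"gripper":0.5},
    {"dp":[0,1,0],"yaw":0,"gripper":0.5},
    {"dp":[0,1,0],"yaw":0,"gripper":0.5},
    {"dp":[0,1,0],"yaw":0,"gripper":0.5},
    {"dp":[0,0.8,0],"yaw":0,"gripper":0.5},
    {"dp":[0,0.6,0],"yaw":0,"gripper":0.5},
    {"dp":[0,0.5,0],"yaw":0,"gripper":0.5},
    {"dp":[0,0.5,0],"yaw":0,"gripper":0.5},
    {"dp":[0,0.5,0],"yaw":0,"gripper":0.5},
    {"dp":[0,0,0],"yaw":0,"gripper":0.5},
  ],
)

```text
t: 19.82
tool_pos: [0.5627, 0.0236, 0.1384]
orientation: [[-0.073, -0.001, 0.997], [-0.997, 0.0, -0.073], [-0.0, -1.0, -0.001]]
force: [-0.5, -0.3, -3.3]
opening: 0.145
```

```bash
python3 -c "
from h import *
go(.563,.0230,.128,-4.3)
snap('scene','s10')
a=cv2.resize(cv2.imread('pics/s10.png')[120:270,230:400],None,fx=4,fy=4);cv2.imwrite('pics/s10c.png',a)"
```

```text
t 19.82 p [0.5627 0.0236 0.1384] jaw -4.2 q6 -4.7 | yaw 0.10 then dp cm x 0.06 y 1.04 z 0.03 open 0.145 F [-0.53 -0.26 -3.29]
```

View pics/s10c.png

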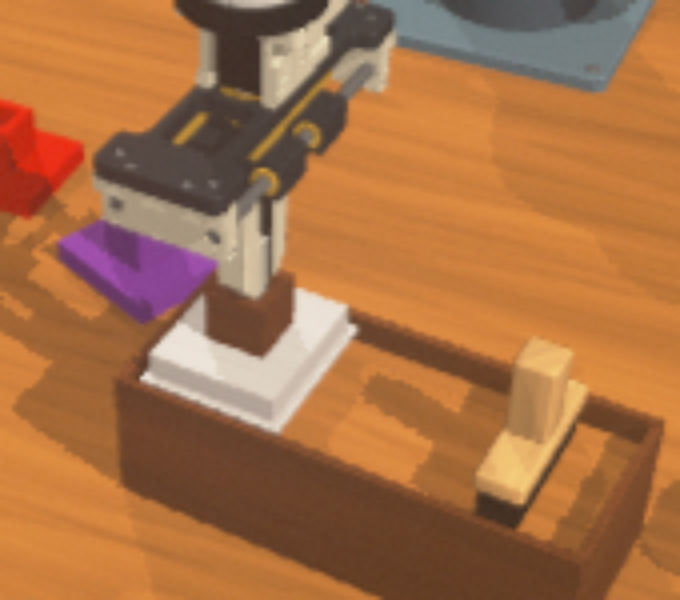

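step_arm(
  deltas=[
    {"dp":[0.03,0.25,0],"yaw":0,"gripper":0.5},
    {"dp":[0,0.25,0],"yaw":0,"gripper":0.5},
    {"dp":[0,0.2,0],"yaw":0,"gripper":0.5},
    {"dp":[0,0.15,0],"yaw":0,"gripper":0.5},
    {"dp":[0,0.1,0],"yaw":0,"gripper":0.5},
    {"dp":[0,0,0],"yaw":0,"gripper":0.5},
  ],
)

```text
t: 20.62
tool_pos: [0.5629, 0.0233, 0.1293]
orientation: [[-0.073, -0.0, 0.997], [-0.997, 0.0, -0.073], [-0.0, -1.0, -0.0]]
force: [-1.2, -0.9, -3.3]
opening: 0.151
```

step_arm(
  deltas=[
    {"dp":[0,0.08,0],"yaw":0,"gripper":0.5},
    {"dp":[0,0.05,0],"yaw":0,"gripper":0.5},
    {"dp":[0,0,0],"yaw":0,"gripper":0.5},
  ],
)

```text
t: 21.0
tool_pos: [0.563, 0.0233, 0.128]
orientation: [[-0.073, -0.0, 0.997], [-0.997, 0.0, -0.073], [-0.0, -1.0, -0.0]]
force: [0.8, 0.0, -2.8]
opening: 0.15
```

```bash
python3 -c "
from h import *
go(.563,.0230,.128,-4.3)
snap('scene','s11')
a=cv2.resize(cv2.imread('pics/s11.png')[120:270,230:400],None,fx=4,fy=4);cv2.imwrite('pics/s11c.png',a)"
```

```text
t 21.0 p [0.563  0.0233 0.128 ] jaw -4.2 q6 -4.8 | yaw 0.10 then dp cm x 0.03 y 0.00 z 0.00 open 0.15 F [ 0.83  0.04 -2.76]
```

View pics/s11c.png

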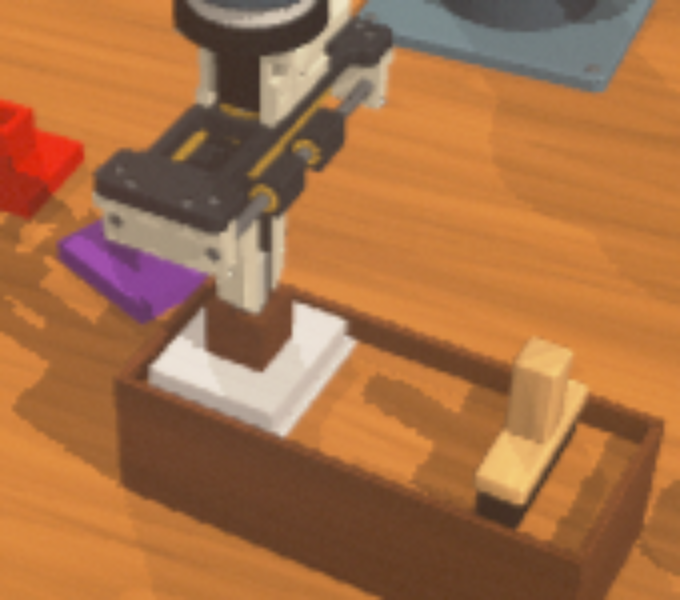

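step_arm(
  deltas=[
    {"dp":[0,0.1,0],"yaw":0,"gripper":0.5},
    {"dp":[0,0.05,0],"yaw":0,"gripper":0.5},
    {"dp":[0,0,0],"yaw":0,"gripper":0.5},
    {"dp":[0,0,0],"yaw":0,"gripper":0.5},
  ],
)

```text
t: 21.55
tool_pos: [0.5631, 0.0233, 0.1279]
orientation: [[-0.073, 0.001, 0.997], [-0.997, -0.0, -0.073], [0.0, -1.0, 0.001]]
force: [-3.4, -0.6, 6.1]
opening: 0.15
```

Contact at TCP 0.1279 m, which puts the lid origin at 0.062 m, the expected seated height. Releasing.

step_arm(
  deltas=[
    {"dp":[0,-0.1,0],"yaw":0,"gripper":0.5},
    {"dp":[0,0,0],"yaw":0,"gripper":2.5},
    {"dp":[0,0,0],"yaw":0,"gripper":6},
    {"dp":[0,0,0],"yaw":0,"gripper":6},
    {"dp":[0,0,0],"yaw":0,"gripper":6},
    {"dp":[0,-0.5,0],"yaw":0,"gripper":6},
    {"dp":[0,-2,0],"yaw":0,"gripper":6},
    {"dp":[0,-2,0],"yaw":0,"gripper":6},
    {"dp":[0,-2,0],"yaw":0,"gripper":6},
    {"dp":[0,0,0],"yaw":0,"gripper":6},
    {"dp":[0,0,0],"yaw":0,"gripper":6},
  ],
)

```text
t: 22.92
tool_pos: [0.5626, 0.0233, 0.192]
orientation: [[-0.073, -0.001, 0.997], [-0.997, 0.0, -0.073], [-0.0, -1.0, -0.001]]
force: [0.1, 0.9, -0.4]
opening: 0.645
```

```bash
python3 -c "
from h import *
go(.563,.0230,.098,-4.3)
snap('scene','s12');snap('wrist','w12')
a=cv2.resize(cv2.imread('pics/s12.png')[150:270,240:400],None,fx=4,fy=4);cv2.imwrite('pics/s12c.png',a)
b=cv2.resize(cv2.imread('pics/w12.png')[140:290,205:360],None,fx=4,fy=4,interpolation=2);cv2.imwrite('pics/w12c.png',b)"
```

```text
t 22.93 p [0.5626 0.0233 0.192 ] jaw -4.2 q6 -4.8 | yaw 0.10 then dp cm x 0.03 y 9.40 z 0.04 open 0.645 F [ 0.14  0.86 -0.36]
```

View pics/s12c.png

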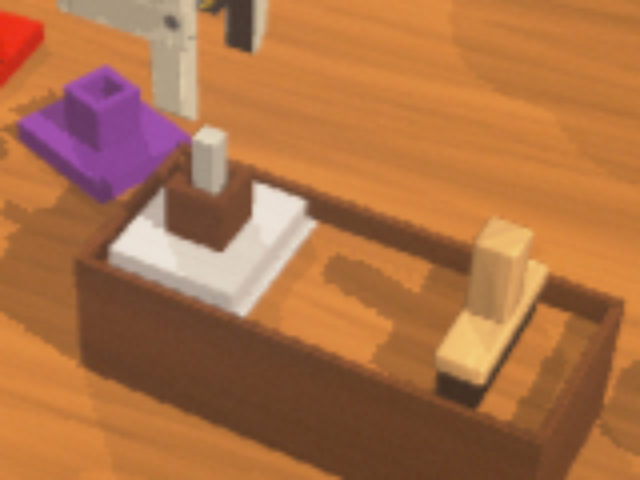

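View pics/w12c.png

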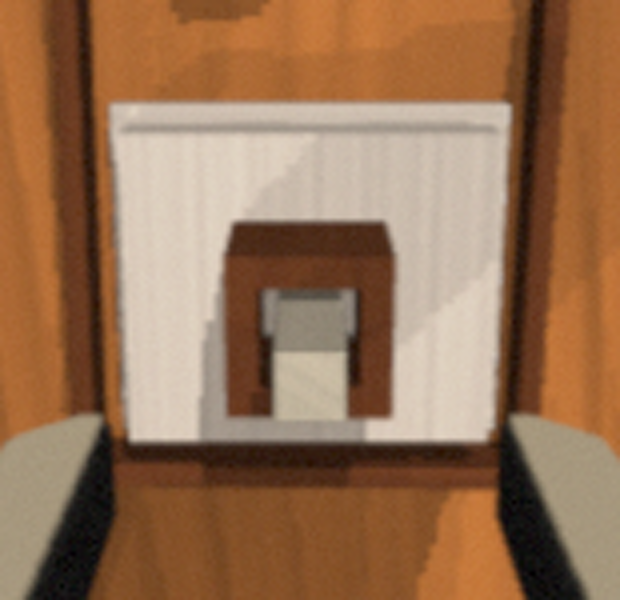

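Seated and symmetric between the walls, pin centred in the collar. Checking the heights and the collar centre:

Run:
```python
from h import *
s=load('w12');f=lambda x,y:((x+.5)/4-.5+205,(y+.5)/4-.5+140)
a,b=onz(s,*f(110,102),.075),onz(s,*f(511,102),.075);e=(b-a)/np.linalg.norm(b-a)
print('plate',np.linalg.norm(b-a),np.degrees(np.arctan2(e[1],e[0])),(a+b)/2+.043*np.array([e[1],-e[0],0]))
q=np.array([onz(s,*f(*p),.125) for p in((226,255),(393,255),(393,417),(227,417))]);print('collar',q.mean(0),np.linalg.norm(q[1]-q[0]),np.linalg.norm(q[2]-q[1]))
go(*q.mean(0)[:2],.097,-4.3)
```

```text
plate 0.09733089735460669 -4.1967947052199435 [0.56353645 0.02239098 0.075     ]
collar [0.56323867 0.02203326 0.125     ] 0.03463898338730798 0.03619534320784688
t 23.02 p [0.5624 0.0234 0.1915] jaw -4.2 q6 -4.8 | yaw 0.10 then dp cm x 0.13 y 9.45 z 0.10 open 0.645 F [ 0.45  0.2  -0.23]
```

step_arm(
  deltas=[
    {"dp":[0.1,2,0.05],"yaw":0,"gripper":6},
    {"dp":[0,2,0],"yaw":0,"gripper":6},
    {"dp":[0,2,0],"yaw":0,"gripper":6},
    {"dp":[0,2,0],"yaw":0,"gripper":6},
    {"dp":[0,1,0],"yaw":0,"gripper":6},
    {"dp":[0,0.4,0],"yaw":0,"gripper":6},
    {"dp":[0,0,0],"yaw":0,"gripper":6},
    {"dp":[0,0,0],"yaw":0,"gripper":6},
  ],
)

```text
t: 24.02
tool_pos: [0.5639, 0.0222, 0.0993]
orientation: [[-0.073, 0.001, 0.997], [-0.997, -0.0, -0.073], [0.0, -1.0, 0.001]]
force: [0.5, -0.6, -0.4]
opening: 0.644
```

step_arm(
  deltas=[
    {"dp":[0,0,0],"yaw":0,"gripper":4.4},
    {"dp":[0,0,0],"yaw":0,"gripper":4},
    {"dp":[0,0,0],"yaw":0,"gripper":3.7},
    {"dp":[0,0,0],"yaw":0,"gripper":2.5},
    {"dp":[0,0,0],"yaw":0,"gripper":2.5},
    {"dp":[0,0,0],"yaw":0,"gripper":2.5},
    {"dp":[0,0,0],"yaw":0,"gripper":2.5},
  ],
  force=25,
)

```text
t: 24.9
tool_pos: [0.5634, 0.0222, 0.0987]
orientation: [[-0.073, -0.0, 0.997], [-0.997, -0.0, -0.073], [0.0, -1.0, -0.0]]
force: [-1.1, -0.2, 2.6]
opening: 0.384
```

```bash
python3 -c "
from h import *
go(.5632,.0220,.097,-4.3)
snap('scene','s13')
a=cv2.resize(cv2.imread('pics/s13.png')[120:270,230:400],None,fx=4,fy=4);cv2.imwrite('pics/s13c.png',a)"
```

```text
t 24.9 p [0.5634 0.0222 0.0987] jaw -4.2 q6 -4.9 | yaw 0.10 then dp cm x 0.02 y 0.17 z -0.02 open 0.384 F [-1.11 -0.21  2.63]
```

View pics/s13c.png

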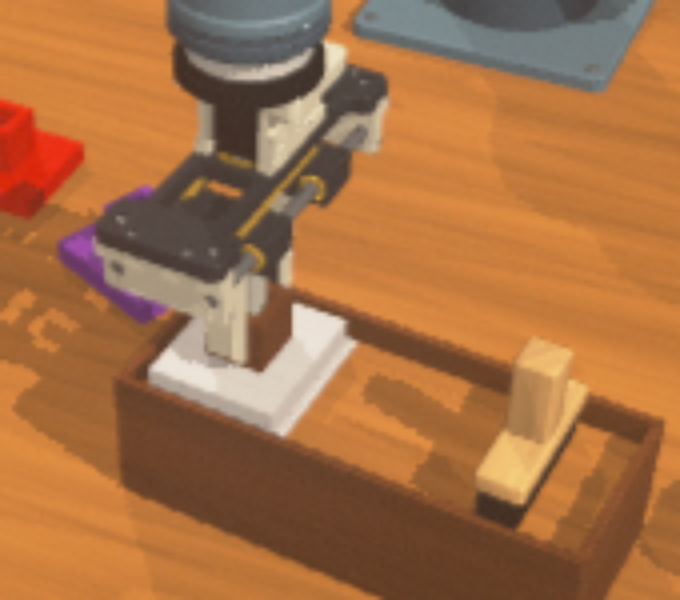

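Gripped at 35.7 mm (36 mm collar). Lifting straight up, slowly at first.

step_arm(
  deltas=[
    {"dp":[0,0,0],"yaw":0,"gripper":2.5},
    {"dp":[0,-0.5,0],"yaw":0,"gripper":2.5},
    {"dp":[0,-0.5,0],"yaw":0,"gripper":2.5},
    {"dp":[0,-0.5,0],"yaw":0,"gripper":2.5},
    {"dp":[0,-0.5,0],"yaw":0,"gripper":2.5},
    {"dp":[0,0,0],"yaw":0,"gripper":2.5},
  ],
)

```text
t: 25.7
tool_pos: [0.5638, 0.0222, 0.1191]
orientation: [[-0.073, 0.001, 0.997], [-0.997, -0.0, -0.073], [0.0, -1.0, 0.001]]
force: [0.3, 0.1, -0.6]
opening: 0.389
```

```bash
python3 -c "
from h import *
go(.5632,.0220,.097,-4.3)
snap('scene','s14')
a=cv2.resize(cv2.imread('pics/s14.png')[120:270,230:400],None,fx=4,fy=4);cv2.imwrite('pics/s14c.png',a)"
```

```text
t 25.7 p [0.5638 0.0222 0.1191] jaw -4.2 q6 -4.9 | yaw 0.10 then dp cm x 0.03 y 2.21 z -0.06 open 0.389 F [ 0.35  0.14 -0.64]
```

View pics/s14c.png

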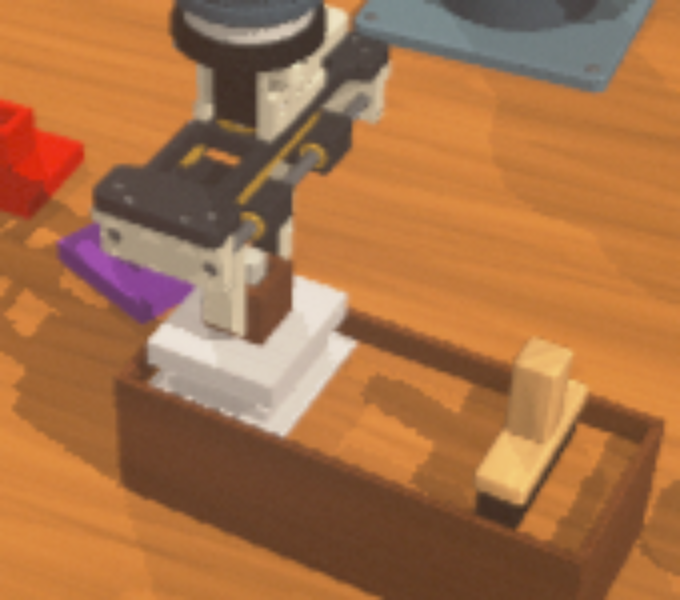

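The outer lid is rising alone and the inner lid's plate stays seated at (280,425). Continuing up.

step_arm(
  deltas=[
    {"dp":[0,-1,-0.03],"yaw":0,"gripper":2.5},
    {"dp":[0,-1,0],"yaw":0,"gripper":2.5},
    {"dp":[0,-1,0],"yaw":0,"gripper":2.5},
    {"dp":[0,-1,0],"yaw":0,"gripper":2.5},
    {"dp":[0,-1,0],"yaw":0,"gripper":2.5},
    {"dp":[0,-1,0],"yaw":0,"gripper":2.5},
    {"dp":[0,-1,0],"yaw":0,"gripper":2.5},
    {"dp":[0,-1,0],"yaw":0,"gripper":2.5},
    {"dp":[0,-1,0],"yaw":0,"gripper":2.5},
    {"dp":[0,0,0],"yaw":0,"gripper":2.5},
    {"dp":[0,0,0],"yaw":0,"gripper":2.5},
    {"dp":[0,0,0],"yaw":0,"gripper":2.5},
  ],
)

```text
t: 27.25
tool_pos: [0.5628, 0.0223, 0.2081]
orientation: [[-0.073, -0.001, 0.997], [-0.997, 0.0, -0.073], [-0.0, -1.0, -0.001]]
force: [-0.4, -0.5, -2.0]
opening: 0.385
```

```bash
python3 -c "
from h import *
go(.5632,.0220,.097,-4.3)
snap('scene','s15')
a=cv2.resize(cv2.imread('pics/s15.png')[100:270,230:400],None,fx=3.5,fy=3.5);cv2.imwrite('pics/s15c.png',a)"
```

```text
t 27.25 p [0.5628 0.0223 0.2081] jaw -4.2 q6 -4.9 | yaw 0.10 then dp cm x 0.03 y 11.11 z 0.04 open 0.385 F [-0.36 -0.46 -1.96]
```

View pics/s15c.png

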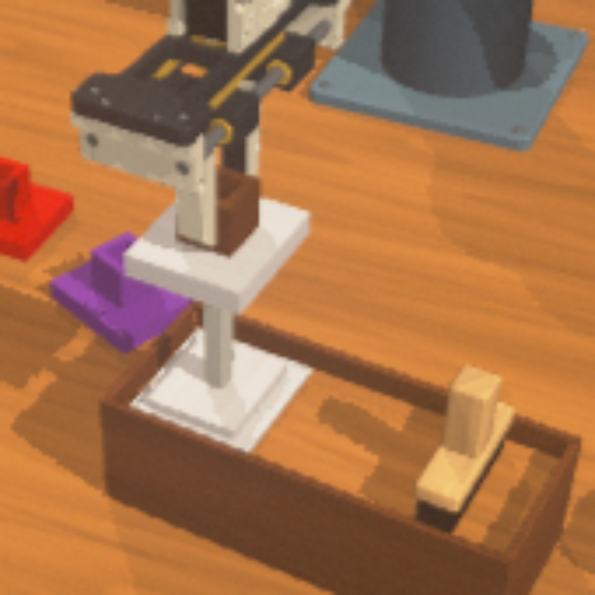

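Lifted 109 mm and level. I'll add 2 cm of margin, settle, and check.

step_arm(
  deltas=[
    {"dp":[0,-0.7,0],"yaw":0,"gripper":2.5},
    {"dp":[0,-0.8,0],"yaw":0,"gripper":2.5},
    {"dp":[0,-0.5,0],"yaw":0,"gripper":2.5},
    {"dp":[0,0,0],"yaw":0,"gripper":2.5},
    {"dp":[0,0,0],"yaw":0,"gripper":2.5},
    {"dp":[0,0,0],"yaw":0,"gripper":2.5},
    {"dp":[0,0,0],"yaw":0,"gripper":2.5},
    {"dp":[0,0,0],"yaw":0,"gripper":2.5},
    {"dp":[0,0,0],"yaw":0,"gripper":2.5},
  ],
)

```text
t: 28.42
tool_pos: [0.5631, 0.0223, 0.2285]
orientation: [[-0.073, -0.0, 0.997], [-0.997, 0.0, -0.073], [-0.0, -1.0, -0.0]]
force: [-0.3, -0.2, -1.9]
opening: 0.386
```

```bash
python3 -c "
from h import *
go(.5632,.0220,.097,-4.3)
snap('scene','s16')
a=cv2.resize(cv2.imread('pics/s16.png')[80:270,230:400],None,fx=3.1,fy=3.1);cv2.imwrite('pics/s16c.png',a)
s=load('s16')
for p in((.5632,.0222,.155),(.5632,.0222,.075)): print(proj(s,p))
"
```

```text
t 28.43 p [0.5631 0.0223 0.2285] jaw -4.2 q6 -4.9 | yaw 0.10 then dp cm x 0.03 y 13.15 z 0.01 open 0.386 F [-0.32 -0.17 -1.93]
[291.90720417 184.00674415]
[291.9085467  211.59626439]
```

View pics/s16.png

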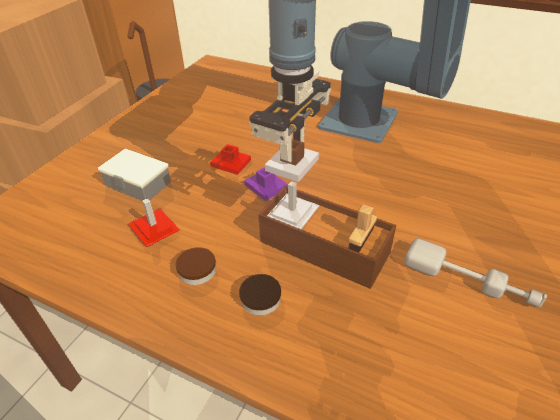

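View pics/s16c.png

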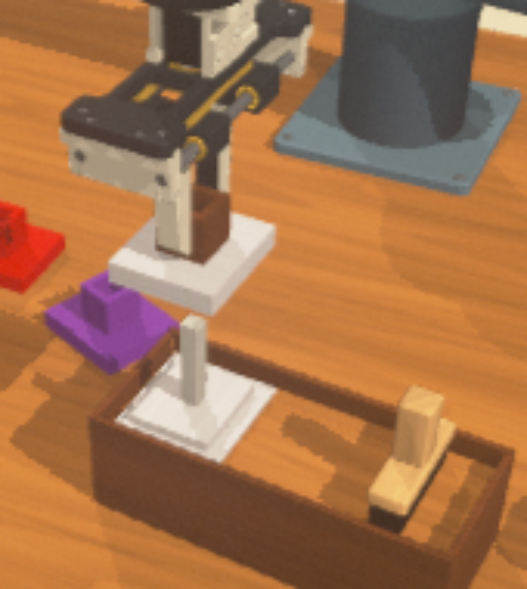

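The pin tip shows at (292,184), right where it is predicted for a seated lid, and clear below the held outer lid. The brush stands upright and the bystanders look unmoved. Handing in.

```bash
python3 -c "
from rig import close_job
print(close_job())"
```

```text
the job is handed in; nothing more can be done
None
```

The whole task was carried out and handed in at about 28.4 s of the 64 s allowed; no verdict is reported.

- **Tablets:** I swept them with the brush held. A top view afterwards showed all four in the well, before I let go of the brush.
- **Brush:** It stands upright on the tray, about 17 cm from the well.
- **Lids:** I carried both by the pin and lowered them to contact with about 6 N up on the tool. The lid origin came to 0.062 m, the expected seated height, and a wrist view put the plate within about 1 mm of the well's centre.
- **Finish:** The outer lid was lifted about 130 mm by its collar and looks level. The last picture shows it clear above the pin, the inner lid still seated (pin tip where predicted), and the tins, stretcher and box apparently where they started. The tool reads 1.9 N down against about 1.3 N expected for that lid, within the roughly ±1 N scatter I saw.

No check failed. The only disagreement was about 1–2 mm between the top and wrist views, within their calibration.

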